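# Index the blade carrier through the guard arch

### The job

First draw the stop pin up out of its bore beside the rail and park it in the side notch of the pin rest (the small stand with a forked top plate), hanging upright by its head with the shank well into the notch. Then move the blade carrier along the rail, through the guard arch, until it sits in the detent of the next station; only the carrier fits under the arch, so you have to bring it up to there by one of its posts, let go, and take it again by the other post beyond. Leave the pin parked and the other things on the bench where they are.

Things in the scene. Friction and masses are not known exactly. Their poses are not given: they have to be found in the camera images.
- slide: fixed feed slide: dark steel bed 440 long and 146 wide with a rail along its y axis at x = 0. Origin on the table under the rail's middle; y points along the rail towards the next station, -x is the side nearer the robot, z up. The near strip of the bed (x = -76 to -28 mm) is 26 mm high
- arch (a point): centre of the top of the green sheet-steel guard arch fixed across the rail, 96 mm above the table; it covers y = -30 to 30 mm of the slide, underside 90 mm high, legs at x = +-65 to 71 mm. The carrier with its posts passes under it, fingers do not
- carrier (a joint): position of the blade carrier along the slide's +y, in m: 0 at the first station's detent, 0.160 at the next one's; range -0.02 to 0.20, starts between -0.015 and 0. A spring ball makes the detent: about 5 N to leave it, and it draws the carrier in over the last 3 mm. About 2 N moves the carrier in between
- deck (a point): centre of the carrier's deck top, 42 mm above the table: aluminium, 60 wide, 180 long along the rail, with a flat steel blade blank clamped on it (clamp up to 59 mm high) and an upright post near each end. A lug on its near side (to 59 mm from the rail's axis, 30 to 42 mm high) runs into the stop pin while that is in the bore
- tail_post (a point): centre of the top of the rear post (towards the slide's -y): steel, 16 mm diameter, stands 40 mm above the deck, top 82 mm above the table. It passes under the arch, fingers do not; at the next station it is under the arch
- lead_post (a point): centre of the top of the front post (towards the slide's +y), same size, 150 mm ahead of the rear one; at the start it is under the arch
- pin: loose steel stop pin, upright: shank 10 mm diameter and 62 mm long, above it a dark round head 24 mm diameter and 32 mm high (total 94 mm, 80 g); origin at the shank's lower end, z up to the head. Starts in the bore with its lower end 6 mm above the table
- bore_mouth (a point): centre of the mouth of the pin's bore, 13 mm diameter, 20 mm deep, 26 mm above the table, in the near strip of the slide
- rest: fixed pin rest, at one end of the slide: steel foot 75 x 60 x 8 mm, a column at its back and a horizontal fork plate 55 mm wide, 8 mm thick, top 80 mm above the table. The notch is a slot 15 mm wide along the rest's x axis, at y = 0, open at the front (-x) edge at x = -35 mm, closed at x = 0. Origin under the foot's centre, on the table
- notch (a point): on the fork plate's top, 80 mm above the table: where the pin's axis is when the shank is fully home in the notch (6 mm from the slot's closed end). The head's underside rests on the plate, so the pin's lower end hangs 18 mm above the table; slide the shank in from the rest's -x side
- whetstone: bystander: terracotta whetstone on a wooden base 180 x 75 x 34 mm, at the other end of the slide; origin under its centre
- spray_can: bystander: can 52 mm diameter, 160 high, beyond the slide; origin under its centre
- oil_bottle: bystander: white bottle 44 mm diameter, 120 high, beyond the slide; origin under its centre
- wrench: bystander: small wrench 120 mm long lying on the far side of the slide's bed, 12 mm above the table; origin under its middle
- brush: bystander: brush 160 mm long lying between robot and slide; origin under its middle
- screwdriver: bystander: screwdriver 180 mm long lying between robot and slide; origin under its middle
- tape: bystander: roll of tape 70 mm diameter, 25 high, between robot and slide; origin under its centre
There are look-alikes about, which are no part of the job. What is shaped like the rest but brown is not meant.

How it is judged:
By the outcome, as a careful person would: the job done as asked, in the order asked, and still so for the second after the job is handed in, with the robot touching nothing.
It also fails if it takes over 59 s, if anything falls off the work surface, if the arm or the gripper's body presses on something with over 40 N, if the wrist force passes 120 N, or if a joint passes its speed limit or range.

### The arm

A 6-joint arm with a two-finger parallel gripper is mounted at the origin on the work surface. World frame = base frame: x ahead of the robot, y to its left, z up, the work surface at z = 0. Lengths are in mm, angles in rad, forces in N, time in s.
With the tool pointing down it reaches from about 350 to 875 mm from the base axis. Payload 4.2 kg.
Tool frame: the origin (TCP) lies midway between the tips of the shut fingers; the grasp point (between the pads) lies 19 mm behind it (arm.grip_depth is the distance from the TCP to the grasp point, in mm); z points along the fingers, x is the direction in which the jaws open and shut, and the axes are right-handed (so a half turn about z gives the same grasp; the last joint's range is limited). The gripper opens to 85 mm and grips with 20 to 120 N. Pads are 22 mm wide; open, the fingers measure 114 mm over their backs; the gripper's body (76 mm by 85 mm) begins 54 mm behind the grasp point. The pads swing forward as they close: fully open they stand 13 mm farther back than shut.
Start: joints at [1.377, 0.385, 0.008, 0, -1.194, -0.259], TCP at [273.394, 562.01, 231.312] pointing down, gripper open.
Joint ranges: [-3.14, 3.14], [-1.21, 2.06], [-1.07, 1.41], [-3.16, 2.05], [-2.99, -0.16], [-3.1, 3.1]. Speed limits (rad/s): [2.79, 2.79, 3.14, 3.14, 3.14, 3.14].

### API

Orientations are given as a unit quaternion [x, y, z, w].
In Python, from bench import arm, eyes, find_in, silhouettes gives the robot as it stands. The module is installed in compiled form; this text tells all that it offers.
- The arm moves only by the tool play_rows, never from a script. Its arguments are lists of equal length, an entry for each row: "offset": the shift along the world's x, y, z in mm, a list of three; "turn": the turn about the world's z in rad. In form: {"offset": [[x, y, z], ...], "turn": [turn, ...]}. A call has 1 to 12 rows; each row shifts and turns the pose as measured when the row begins; what a row does not reach is not made up. A row lasts 1/10 s, in which the tool goes at most 50 mm and 8.59 degrees, less where a joint would pass 70% of its speed; a pose out of reach is approached as far as the arm can. A call is refused whole if a number of a shift passes 50 or a number of a turn 0.15, either way. A call with a gripper value outside its range is refused whole. "grip" is the gripper's target within -1 to 1 (fully open at 1, half-way at 0, shut at -1), set as the call begins (left out, the last holds). The fingers move at their own pace and stop on an object; the grip force is fixed at half the most. Time passes only in rows, so rows that do not move let the fingers close. It gives the time, the measured TCP pose, the force and the opening at its end, in the units of the state.
- arm.read_state(): the state, without advancing time (a new reading comes with each control period).
- eyes.get_image(name): name is "side" or "top" or "wrist"; returns (picture, depth): 384x512x3 uint8, red, green, blue; 384x512 float32, mm along the optical axis (not along the pixel's ray), 0 where there is no reading.
- eyes.camera_params(name): a dict with "camera_matrix" (3x3 intrinsics, pixels), "dist" ([k1, k2, p1, p2, k3] as OpenCV has them; the pictures are not rectified), "camera_from_world" (4x4, takes a point from world to camera coordinates). Camera axes: x right, y down, z forward; pixel columns grow to the right and rows downward; lengths in mm; the calibration is good to about 2 mm. A picture is of the moment at which its call begins: read the wrist's pose just before it. camera_params takes no time and is no camera call; for the wrist camera it gives the pose at the moment of the call.
- arm.job_done(): hands the job in, once; it reports no verdict.
Trained networks look in the newest picture that a camera, given by its name, has taken for a name from the list of things; names that differ only in an ending like _2 or _b are one class to them, and where a whole thing is asked for, a point or a joint stands for the part that bears it (a point fixed in the world has none). Each returns a list of dicts, best first, with "score" (0 to 1); they miss things now and then, are a little off and sometimes report something else, mostly with a low value. They report only what shows in the picture. A call takes as long as a camera call. They do not tell look-alikes from the thing itself.
- find_in(camera, query): "bbox" ([centre column, centre row, width, height] in pixels, round what is visible of it).
- silhouettes(camera, query): "mask" (384x512 bool, what is visible of it) and "bbox" ([centre column, centre row, width, height] in pixels, round what is visible of it).
The state is a dict: "clock": time; "joints": joint angles; "joint_vel": joint speeds; "joint_efforts": joint torques, N m; "position": TCP position; "ee_rot": TCP orientation; "contact_force": force on the tool from outside, world axes, zero at the start; "wrist_torque": the same for the moment, N m; "gripper_width": finger opening in mm.
Only numpy, scipy, OpenCV 4.12 (cv2) and the standard library are available. Lean on these libraries where they do the work, as an engineer would, in place of code of your own. Each camera call takes 0.05 s, during which the arm holds its last target. There are 200 camera calls.

## Working session

There is one attempt and no reset: what is moved stays moved. The work goes in short steps, Python scripts to look and compute and a tool call to move; the robot and the scene stay as the last step left them, time stands still between calls to the robot, and variables do not carry over. Pictures are saved under pics/ and viewed, on a budget of 10 in all, crops included, one or two more only if the job needs it, and the job is handed in when it is done.

Besides the shell and the picture viewer there is one more tool, called by a JSON object that holds its "api" and its "payload", one argument or row to a line. play_rows: Moves the arm, as the interface text tells. Its arguments: {"type":"object","properties":{"offset":{"type":"array","items":{"type":"array","items":{"type":"number"}}},"turn":{"type":"array","items":{"type":"number"}},"grip":{"type":"number"}},"required":["offset","turn"]}

```bash
mkdir -p pics; cat > h.py <<'E'
import numpy as np, cv2
from bench import arm, eyes, find_in, silhouettes
def look(n):
    P=eyes.camera_params(n); im,d=eyes.get_image(n); return im,d,P
def world(P,uv,depth):
    uv=np.asarray(uv,float).reshape(-1,1,2); K=np.array(P["camera_matrix"])
    r=cv2.undistortPoints(uv,K,np.array(P["dist"])).reshape(-1,2)
    c=np.c_[r,np.ones(len(r))]*np.asarray(depth).reshape(-1,1)
    T=np.linalg.inv(np.array(P["camera_from_world"])); return c@T[:3,:3].T+T[:3,3]
def atz(P,uv,z):
    a=world(P,uv,np.ones(len(np.reshape(uv,(-1,2)))));T=np.linalg.inv(np.array(P["camera_from_world"]));o=T[:3,3]
    return o+(a-o)*((z-o[2])/(a[:,2:]-o[2]))
def proj(P,X):
    T=np.array(P["camera_from_world"]);r=cv2.Rodrigues(T[:3,:3])[0]
    return cv2.projectPoints(np.asarray(X,float).reshape(-1,1,3),r,T[:3,3],np.array(P["camera_matrix"]),np.array(P["dist"]))[0].reshape(-1,2)
def cloud(P,d):
    v,u=np.mgrid[0:384,0:512]; return world(P,np.c_[u.ravel(),v.ravel()],d.ravel()).reshape(384,512,3)
def save(n,im): cv2.imwrite("pics/"+n,im[...,::-1])
E
python3 - <<'E'
from h import *
s=arm.read_state();print({k:np.round(v,3) for k,v in s.items()})
ims=[]
for n in ("top","side"):
    im,d,P=look(n);np.savez(n,im=im,d=d);ims.append(im)
    W=cloud(P,d)
    for q in ("slide","pin","rest","deck","tail_post","lead_post","whetstone"):
        for r in silhouettes(n,q)[:3]:
            m=r["mask"]&(d>0); w=W[m]
            print(n,q,round(r["score"],2),np.round(r["bbox"]),np.round(np.median(w,0)) if len(w) else None, np.round(w.max(0)) if len(w) else None)
    save(n+"0.png",cv2.resize(im,(768,576),interpolation=cv2.INTER_CUBIC))
E
```

```text
{'clock': np.float64(0.0), 'joints': array([ 1.377,  0.386,  0.007, -0.   , -1.194, -0.259]), 'joint_vel': array([-0.001, -0.   , -0.   , -0.   ,  0.   ,  0.   ]), 'joint_efforts': array([-0.0000e+00, -3.9229e+01,  1.8840e+01,  4.1860e+00, -5.0000e-03,
        0.0000e+00]), 'position': array([273.173, 561.486, 230.203]), 'ee_rot': array([-0.53 ,  0.848, -0.001, -0.001]), 'contact_force': array([ 1.165,  0.215, -0.311]), 'wrist_torque': array([ 0.015,  0.027, -0.014]), 'gripper_width': np.float64(85.538)}
top slide 0.95 [230. 204. 156.  54.] [553. -26.  26.] [632. 212. 104.]
top rest 0.72 [404. 220.  33.  30.] [ 516. -509.   77.] [ 559. -482.   85.]
top rest 0.6 [358. 208.  29.  24.] [ 548. -381.   78.] [ 586. -359.   85.]
top deck 0.92 [266. 209.  52.  34.] [ 557. -122.   43.] [590. -47.  85.]
top deck 0.32 [359. 206.  28.  24.] [ 549. -381.   77.] [ 589. -357.   85.]
top tail_post 0.79 [265. 209.  49.  30.] [ 557. -122.   43.] [590. -47.  85.]
top lead_post 0.89 [267. 206.  48.  35.] [ 559. -125.   43.] [590. -50.  85.]
side slide 0.94 [242. 210.  71.  87.] [555. -99.  29.] [674. 274. 103.]
side pin 0.4 [228. 208.   7.  22.] [ 513. -136.   81.] [ 523. -126.  101.]
side rest 0.92 [255. 328.  44.  55.] [ 516. -527.   30.] [ 567. -444.   85.]
side rest 0.9 [262. 279.  37.  47.] [ 556. -396.   36.] [ 590. -265.   84.]
side deck 0.8 [247. 210.  35.  52.] [ 559. -133.   45.] [603.  21. 101.]
side tail_post 0.97 [245. 210.  31.  48.] [ 559. -136.   45.] [594.  -6.  99.]
side lead_post 0.61 [246. 208.  33.  51.] [ 559. -137.   45.] [594.  43.  99.]
side whetstone 0.86 [218. 150.  48.  17.] [525. 351.  28.] [618. 451.  41.]
```

View pics/top0.png

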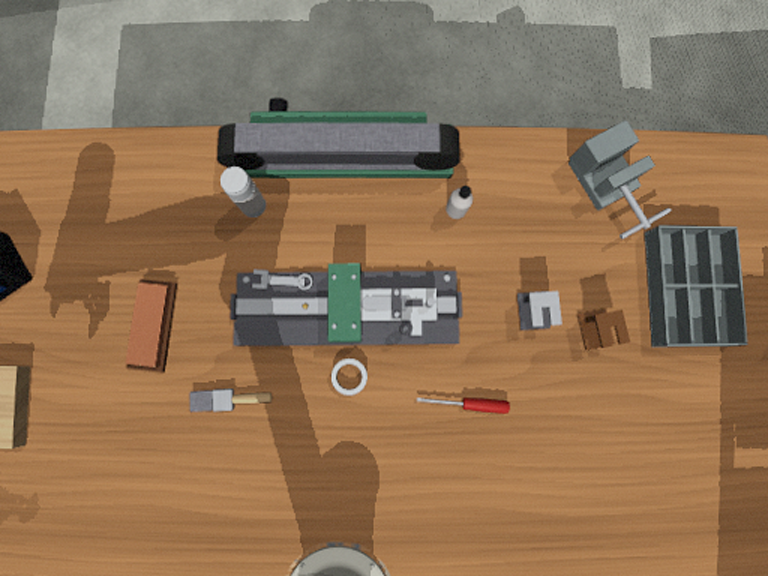

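View pics/side0.png

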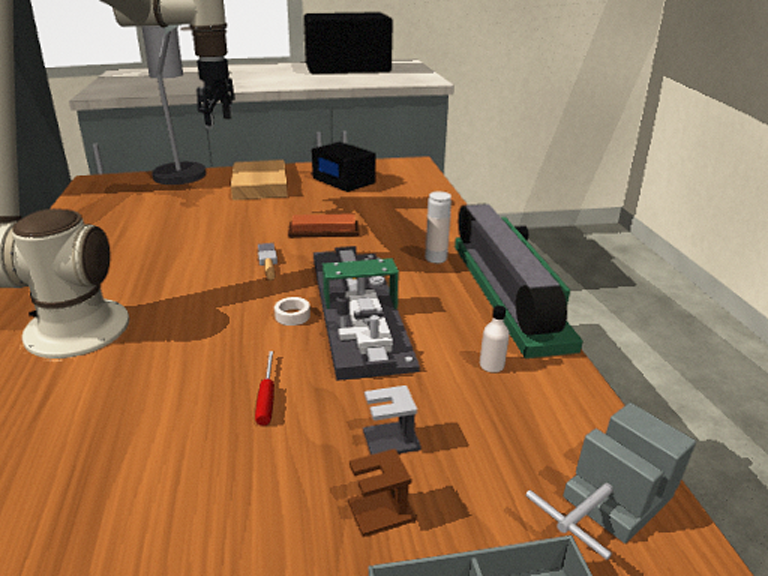

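Both forks are visible in the top view: the grey one at (540,310) and the brown one at (603,330). Grey at 768 px scale is the one meant, because brown is excluded and grey is beside the slide's end. The pin's head is at (405,327), and the carrier is right of the green arch. Next I move the wrist camera over it.

{"api": "play_rows", "payload": {
  "offset": [
    [12, -46, 6],
    [12, -46, 6],
    [12, -46, 6],
    [12, -46, 6],
    [12, -46, 6],
    [12, -46, 6],
    [12, -46, 6],
    [12, -46, 6],
    [12, -46, 6],
    [12, -46, 6],
    [12, -46, 6],
    [12, -46, 6]
  ],
  "turn": [-0.08, -0.08, -0.08, -0.08, -0.08, -0.08, -0.08, -0.08, -0.08, -0.08, -0.08, -0.08],
  "grip": 1
}}

```text
clock: 2.0
position: [416.6, -6.5, 305.7]
ee_rot: [-0.066, 0.998, 0.001, 0.003]
contact_force: [1.3, 1.6, 0.4]
gripper_width: 85.5
```

{"api": "play_rows", "payload": {
  "offset": [
    [12, -46, 6],
    [12, -46, 6],
    [12, -46, 6],
    [0, -46, 0],
    [0, 0, 0]
  ],
  "turn": [-0.08, -0.08, 0, 0, 0]
}}

```text
clock: 2.5
position: [453.2, -203.6, 326.7]
ee_rot: [0.022, 1.0, -0.0, 0.007]
contact_force: [-0.1, 0.3, -1.1]
gripper_width: 85.3
```

```bash
python3 - <<'E'
from h import *
s=arm.read_state();print(s["clock"],s["position"],s["ee_rot"],s["joints"])
im,d,P=look("wrist");np.savez("w1",im=im,d=d,**P)
W=cloud(P,d);print(np.round(W[::96,::128].reshape(-1,3)))
for q in ("pin","rest","tail_post","deck","arch"):
    for r in find_in("wrist",q)[:2]: print(q,round(r["score"],2),np.round(r["bbox"]))
save("w1.png",cv2.resize(im,(768,576)))
E
```

```text
2.5 [ 453.20741128 -203.60025052  326.67176144] [ 2.17881522e-02  9.99740720e-01 -1.31034806e-04  6.61452332e-03] [-9.52197258e-02  1.00007993e-01 -1.35003801e-01 -7.31571563e-04
 -1.32257187e+00  5.18140688e-02]
[[ 781. -405.   -1.]
 [ 611. -391.   -1.]
 [ 450. -381.    0.]
 [ 290. -376.    1.]
 [ 808. -284.    1.]
 [ 627. -273.   -0.]
 [ 455. -265.   -0.]
 [ 284. -258.   -0.]
 [ 830. -151.   18.]
 [ 647. -138.   -0.]
 [ 460. -131.    0.]
 [ 275. -123.   -0.]
 [ 840.  -16.   57.]
 [ 495. -216.  372.]
 [ 467.   29.   -0.]
 [ 410. -213.  372.]]
pin 0.72 [211. 209.  16.  25.]
rest 0.97 [167.  14.  67.  26.]
tail_post 0.66 [188. 220.  74. 126.]
deck 0.71 [188. 218.  76. 127.]
```

View pics/w1.png

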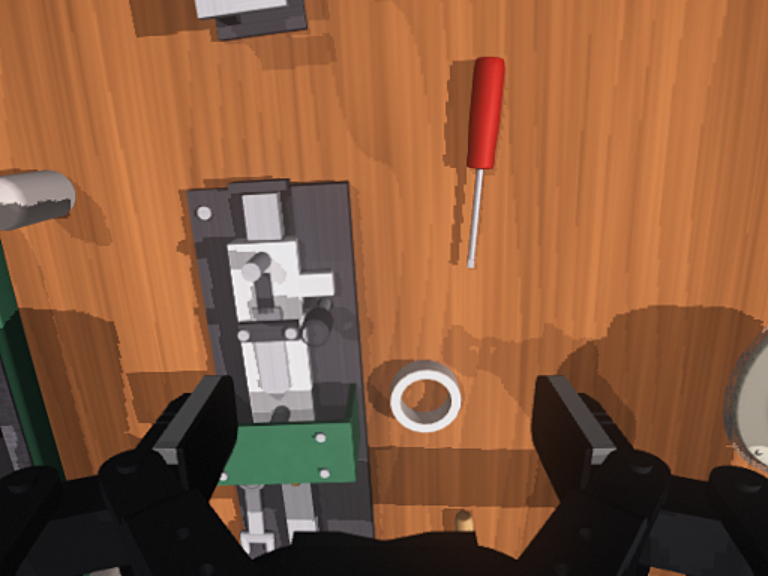

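The wrist view shows the pin head at (318,325), the tail post at (257,268), the lead post under the arch, and the rest cut off at the top at (250,15). I need the rest in view, so I shift towards it.

{"api": "play_rows", "payload": {
  "offset": [
    [20, -20, 0],
    [20, -30, 0],
    [10, -20, 0],
    [0, 0, 0]
  ],
  "turn": [0, 0, 0, 0]
}}

```text
clock: 3.2
position: [506.3, -263.4, 329.1]
ee_rot: [0.01, 1.0, 0.0, 0.009]
contact_force: [-1.0, 0.1, -0.8]
gripper_width: 85.4
```

```bash
cat >> h.py <<'E'
def circ(W,c,r,z0,z1):
    m=(np.hypot(W[...,0]-c[0],W[...,1]-c[1])<r)&(W[...,2]>z0)&(W[...,2]<z1); w=W[m]
    if len(w)<5: return None
    (x,y),R=cv2.minEnclosingCircle(w[:,:2].astype(np.float32)); return len(w),np.round([x,y,R],1),np.round(w.mean(0),1)
E
python3 - <<'E'
from h import *
z=np.load("w1.npz");P={k:z[k] for k in("camera_matrix","dist","camera_from_world")}
W1=cloud(P,z["d"])
s=arm.read_state();print(s["clock"],np.round(s["position"],1),s["ee_rot"])
im,d,P=look("wrist");W2=cloud(P,d);np.savez("w2",im=im,d=d,**P)
for W,uv in((W1,0),(W2,1)):
    print("pin",circ(W,(513,-136),25,90,112)); print("tail",circ(W,(558,-165),40,76,90))
    m=(W[...,2]>18)&(W[...,2]<32)&(W[...,0]>420)&(W[...,0]<700)&(W[...,1]>-300)&(W[...,1]<250);w=W[m]
    rr=cv2.minAreaRect(w[:,:2].astype(np.float32));print("bed",rr)
    m=(W[...,2]>87)&(W[...,2]<103)&(abs(W[...,1]+20)<50)&(W[...,0]>470)&(W[...,0]<640);w=W[m]
    if len(w): print("arch",cv2.minAreaRect(w[:,:2].astype(np.float32)))
    m=(W[...,2]>72)&(W[...,2]<88)&(W[...,1]<-320)&(W[...,1]>-450)&(W[...,0]>470)&(W[...,0]<650);w=W[m]
    if len(w): print("plate",cv2.minAreaRect(w[:,:2].astype(np.float32)),w.mean(0))
    m=(W[...,2]>38)&(W[...,2]<46)&(W[...,0]>490)&(W[...,0]<610)&(W[...,1]>-300)&(W[...,1]<0);w=W[m]
    print("deck",w.min(0),w.max(0))
save("w2.png",cv2.resize(im,(768,576)))
E
```

```text
3.2 [ 506.3 -263.4  329.1] [1.04361461e-02 9.99904417e-01 3.98946366e-04 9.06007878e-03]
pin (170, array([ 514.9, -126.6,   12.1]), array([ 513.4, -130.3,   97.3]))
tail (149, array([ 562.9, -174.5,    7.9]), array([ 562.5, -174.9,   81.6]))
bed ((514.7835083007812, -27.655197143554688), (416.8586120605469, 195.2787628173828), 83.42221069335938)
arch ((552.3423461914062, -14.489795684814453), (121.81034088134766, 62.54973602294922), 0.4852454364299774)
plate ((549.4024047851562, -364.2197570800781), (11.4465970993042, 64.30966186523438), 87.3493881225586) [ 554.01437541 -365.393416     79.14723015]
deck [ 491.31664372 -189.49502738   38.04211726] [593.93526151  -0.8778371   45.99934226]
pin (147, array([ 515. , -127.2,   12. ]), array([ 514.5, -131.5,   96.8]))
tail (137, array([ 563.9, -174.3,    8.2]), array([ 563.6, -175.1,   81.4]))
bed ((526.3922119140625, -74.71871948242188), (212.6260528564453, 331.13311767578125), 0.027466122061014175)
arch ((562.1788940429688, -15.42941665649414), (141.9156951904297, 62.02133560180664), 1.2232011556625366)
plate ((550.8230590820312, -389.6077575683594), (63.88795471191406, 55.32554244995117), 3.9909708499908447) [ 552.95975504 -389.83836793   79.7786922 ]
deck [ 492.16933247 -189.76149736   38.17269074] [594.00998456  -8.88072411  45.99896744]
```

View pics/w2.png

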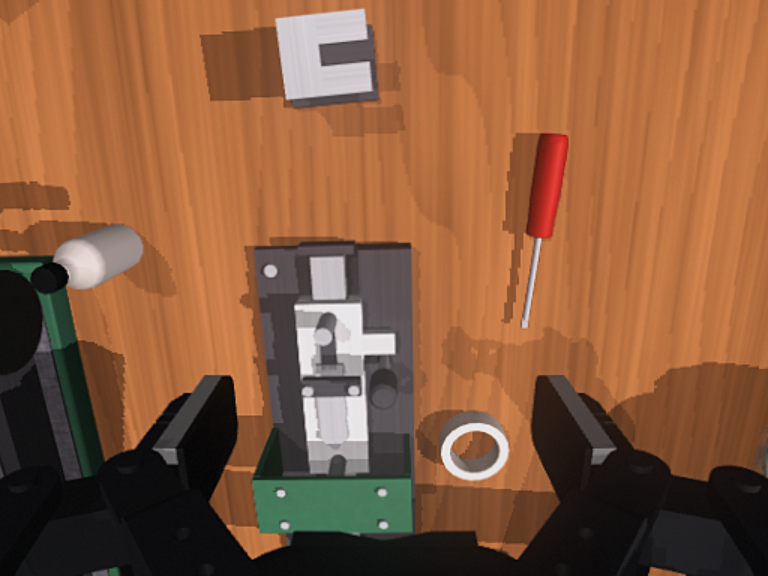

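The wrist view now shows the grey rest at (325,58) with its slot opening right (towards the robot), the pin head at (383,388) and the tail post at (323,337). The grey fork matches the description, and it is enlarged enough here to confirm. I go over the pin.

{"api": "play_rows", "payload": {
  "offset": [
    [2, 25, -30],
    [2, 25, -30],
    [2, 25, -30],
    [2, 25, -30],
    [1, 25, -30],
    [0, 11, -20],
    [0, 0, 0]
  ],
  "turn": [0, 0, 0, 0, 0, 0, 0]
}}

```text
clock: 3.95
position: [511.4, -112.8, 158.6]
ee_rot: [0.004, 1.0, -0.0, 0.013]
contact_force: [0.4, 0.0, 0.2]
gripper_width: 85.6
```

```bash
python3 - <<'E'
from h import *
z=np.load("w2.npz");P={k:z[k] for k in("camera_matrix","dist","camera_from_world")}
W=cloud(P,z["d"])
m=(W[...,2]>75)&(W[...,2]<85)&(W[...,1]<-320)&(W[...,1]>-450)&(W[...,0]>470)&(W[...,0]<650);w=W[m][:,:2]
c=np.array([550.8,-389.6])
for a in (3,4,5):
    t=np.radians(a);e=np.array([np.cos(t),np.sin(t)]);n=np.array([-e[1],e[0]]);p=(w-c)@np.c_[e,n]
    print(a,p.min(0),p.max(0))
    for x in (-25,-15,-8):
        y=np.sort(p[abs(p[:,0]-x)<3][:,1]);i=np.argmax(np.diff(y));print("slot",x,y[i],y[i+1])
    f=p[abs(p[:,1])<5];print("closed end",f[:,0].min())
E
```

```text
3 [-31.56024172 -28.12621333] [32.10361731 28.0615313 ]
slot -25 -7.647688365585147 6.676328155150799
slot -15 -7.550099217520328 6.785090112923023
slot -8 -7.574227204303377 7.260071079043811
closed end 3.2367163005129407
4 [-31.9113005  -27.66793278] [31.96584288 27.65584003]
slot -25 -7.205613939286951 7.097883054874292
slot -15 -7.313842158827428 7.0178804765034775
slot -8 -7.3914574513611715 7.361115501471804
closed end 3.262665948184445
5 [-32.25263878 -27.93310524] [32.04921422 28.04591646]
slot -25 -6.7613446131805 7.517275870660534
slot -15 -7.062520725497952 7.248533125707054
slot -8 -7.206436188876626 7.459917656809322
closed end 3.2711584223166597
```

{"api": "play_rows", "payload": {
  "offset": [
    [4, -14, -10],
    [0, 0, -20],
    [0, 0, -20],
    [0, 0, -5],
    [0, 0, 0]
  ],
  "turn": [0, 0, 0, 0, 0]
}}

```text
clock: 4.45
position: [519.3, -128.5, 108.2]
ee_rot: [0.001, 1.0, -0.001, 0.02]
contact_force: [-0.8, -0.2, 0.4]
gripper_width: 85.1
```

```bash
python3 - <<'E'
from h import *
s=arm.read_state();print(np.round(s["position"],1),s["ee_rot"])
im,d,P=look("wrist");W=cloud(P,d)
print("pin",circ(W,(515,-127),22,90,112),"tail",circ(W,(563,-174),25,76,90))
E
```

```text
[ 519.3 -128.5  108.2] [ 1.39048775e-03  9.99807343e-01 -8.40851836e-04  1.95610892e-02]
pin (883, array([ 514.7, -127. ,   12.2]), array([ 514.6, -131.5,   97.2])) tail (816, array([ 563.5, -174.4,    8.2]), array([ 562.8, -174.9,   81.5]))
```

{"api": "play_rows", "payload": {
  "offset": [
    [-4, 1, -20],
    [-2, 1, -15]
  ],
  "turn": [0, 0]
}}

```text
clock: 4.7
position: [517.5, -127.3, 77.7]
ee_rot: [0.001, 1.0, -0.001, 0.026]
contact_force: [0.0, 0.7, -0.7]
gripper_width: 85.2
```

{"api": "play_rows", "payload": {
  "offset": [
    [-1, 0, -6]
  ],
  "turn": [0]
}}

```text
clock: 4.8
position: [516.7, -127.6, 72.0]
ee_rot: [0.001, 1.0, -0.001, 0.026]
contact_force: [0.6, -0.4, -0.1]
gripper_width: 85.5
```

{"api": "play_rows", "payload": {
  "offset": [
    [0, 0, 0],
    [0, 0, 0],
    [0, 0, 0],
    [0, 0, 0]
  ],
  "turn": [0, 0, 0, 0],
  "grip": -1
}}

```text
clock: 5.2
position: [518.9, -128.1, 75.0]
ee_rot: [0.001, 1.0, -0.001, 0.028]
contact_force: [-0.6, 0.4, -0.3]
gripper_width: 28.1
```

{"api": "play_rows", "payload": {
  "offset": [
    [-4, 1, -4],
    [0, 0, -1],
    [0, 0, 0]
  ],
  "turn": [0, 0, 0]
}}

```text
clock: 5.5
position: [518.1, -127.9, 76.1]
ee_rot: [-0.0, 0.999, -0.003, 0.033]
contact_force: [-0.0, 0.3, -2.3]
gripper_width: 22.4
```

{"api": "play_rows", "payload": {
  "offset": [
    [0, 0, 25],
    [0, 0, 35]
  ],
  "turn": [0, 0]
}}

```text
clock: 5.7
position: [513.9, -127.6, 132.2]
ee_rot: [0.0, 1.0, -0.002, 0.026]
contact_force: [0.4, -0.2, -0.6]
gripper_width: 21.7
```

```bash
python3 - <<'E'
from h import *
s=arm.read_state();print(np.round(s["position"],1),s["ee_rot"],s["joints"],s["joint_vel"],s["gripper_width"])
im,d,P=look("side");W=cloud(P,d)
for r in silhouettes("side","pin")[:2]: print(r["score"],r["bbox"],np.round(np.median(W[r["mask"]],0)))
x,y=proj(P,[s["position"]])[0].astype(int);print(x,y)
save("s2.png",cv2.resize(im[max(y-50,0):y+70,max(x-80,0):x+80],(800,600)))
E
```

```text
[ 513.9 -127.6  132.2] [ 2.33641764e-04  9.99652446e-01 -2.18586973e-03  2.62708032e-02] [ 0.06781611  0.29737067 -0.40521442  0.01088792 -0.81611096 -0.0755358 ] [ 8.16876086e-04 -4.48261875e-01  4.08061292e-01 -1.86277603e-02
 -8.92811139e-01  1.50797634e-02] 21.661889836867147
0.46 [225.7, 190.4, 2.3, 24.4] [ 513. -136.  137.]
227 187
```

View pics/s2.png

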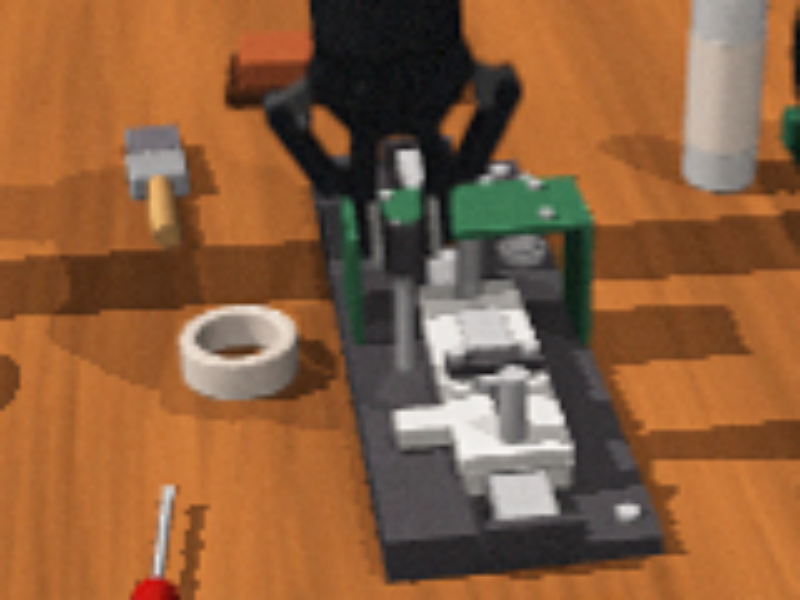

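The crop shows the pin drawn out and hanging upright between the fingers at (405,290). I carry it to the front of the rest.

{"api": "play_rows", "payload": {
  "offset": [
    [-6, -40, 0],
    [-6, -45, 0],
    [-6, -45, 0],
    [0, -45, 0],
    [0, -40, 0],
    [0, -20, 0]
  ],
  "turn": [0, 0, 0, 0, 0, 0]
}}

```text
clock: 6.4
position: [498.7, -366.3, 134.3]
ee_rot: [-0.004, 0.999, -0.001, 0.033]
contact_force: [-0.3, -0.3, -0.7]
gripper_width: 21.9
```

```bash
python3 - <<'E'
from h import *
s=arm.read_state();print(np.round(s["position"],1),s["ee_rot"],s["gripper_width"])
im,d,P=look("wrist");W=cloud(P,d)
m=(W[...,2]>75)&(W[...,2]<85)&(W[...,1]<-350)&(W[...,1]>-430)&(W[...,0]>505)&(W[...,0]<600);w=W[m];print(len(w))
if len(w): print(cv2.minAreaRect(w[:,:2].astype(np.float32)))
save("w3.png",cv2.resize(im,(768,576)))
E
```

```text
[ 498.7 -366.3  134.3] [-4.39492991e-03  9.99439758e-01 -6.81513508e-04  3.31721292e-02] 21.854939082423815
7895
((551.2520141601562, -389.6381530761719), (63.82512664794922, 55.81161117553711), 3.9061224460601807)
```

View pics/w3.png

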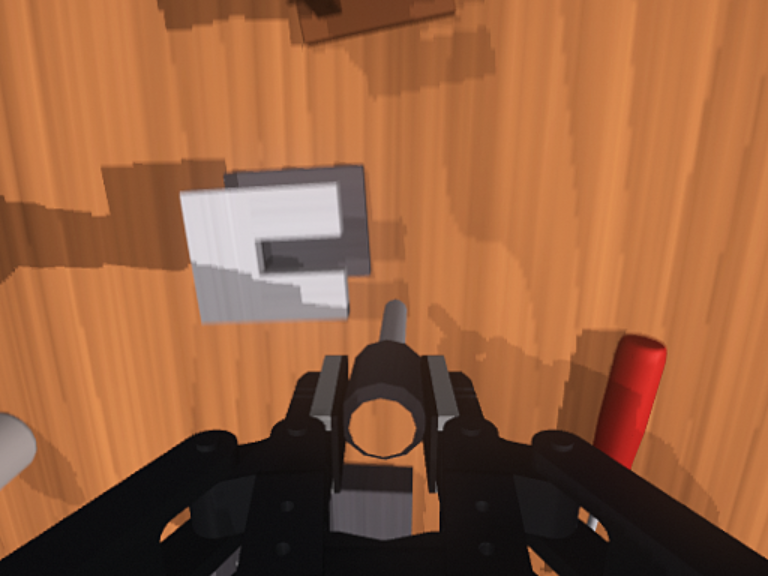

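The view shows the grey rest at (270,255) with its slot opening right, and the pin in the jaws at (395,320). I align with the slot and lower.

{"api": "play_rows", "payload": {
  "offset": [
    [-2, -26, -10],
    [-1, -2, -20],
    [0, 0, -12],
    [0, 0, 0]
  ],
  "turn": [0, 0, 0, 0]
}}

```text
clock: 6.85
position: [493.8, -397.8, 86.4]
ee_rot: [-0.002, 1.0, 0.0, 0.031]
contact_force: [0.1, 0.6, -1.7]
gripper_width: 22.3
```

{"api": "play_rows", "payload": {
  "offset": [
    [2, 4, 5],
    [0, 0, 0]
  ],
  "turn": [0, 0]
}}

```text
clock: 7.05
position: [496.2, -392.7, 91.7]
ee_rot: [-0.002, 1.0, 0.0, 0.031]
contact_force: [-0.0, 0.8, -1.4]
gripper_width: 22.2
```

```bash
python3 - <<'E'
from h import *
s=arm.read_state();p=s["position"];print(np.round(p,1),s["ee_rot"],s["gripper_width"])
im,d,P=look("wrist");W=cloud(P,d)
for a,b in ((15,30),(30,45),(45,60),(60,75),(80,95),(95,106),(106,118)):
    m=(np.hypot(W[...,0]-p[0],W[...,1]-p[1])<20)&(W[...,2]>a)&(W[...,2]<b);w=W[m]
    if len(w)>5: print(a,b,len(w),w.min(0),w.max(0))
E
```

```text
[ 496.2 -392.7   91.7] [-2.26466907e-03  9.99518050e-01  3.32309806e-04  3.09584977e-02] 22.242338006179263
15 30 51 [ 491.1038652  -396.16011318   22.64376679] [ 500.68724076 -391.45975161   29.60393677]
30 45 132 [ 490.82416922 -396.21571437   30.00536679] [ 500.55500857 -391.34190142   44.94636449]
45 60 155 [ 490.99857836 -396.43617841   45.19479334] [ 500.69783922 -391.02451818   59.98145034]
60 75 84 [ 490.96031018 -396.57294409   60.02303173] [ 500.30022875 -392.19555392   68.4001953 ]
80 95 444 [ 479.15794971 -403.98702462   82.87662964] [ 507.58161365 -396.37136983   94.99316729]
95 106 895 [ 478.82175009 -403.77648299   95.02665781] [ 515.16063374 -393.50834156  105.99405635]
106 118 1913 [ 479.31272247 -404.05635401  106.00425299] [ 515.24062209 -379.56739602  117.9952976 ]
```

{"api": "play_rows", "payload": {
  "offset": [
    [3, -2, 0],
    [8, 0, 0],
    [0, 0, 0]
  ],
  "turn": [0, 0, 0]
}}

```text
clock: 7.4
position: [509.5, -394.4, 94.1]
ee_rot: [-0.003, 0.999, -0.001, 0.033]
contact_force: [1.2, -0.4, -1.5]
gripper_width: 21.9
```

{"api": "play_rows", "payload": {
  "offset": [
    [8, 1, -2],
    [8, 1, -1],
    [0, 0, 0]
  ],
  "turn": [0, 0, 0]
}}

```text
clock: 7.7
position: [527.6, -392.3, 91.2]
ee_rot: [-0.003, 0.999, -0.001, 0.033]
contact_force: [0.2, 0.1, -1.8]
gripper_width: 22.2
```

{"api": "play_rows", "payload": {
  "offset": [
    [8, 0, 0],
    [7, 1, 0],
    [0, 0, 0]
  ],
  "turn": [0, 0, 0]
}}

```text
clock: 8.0
position: [544.0, -391.1, 90.7]
ee_rot: [-0.003, 0.999, -0.001, 0.033]
contact_force: [-0.3, 0.3, -1.9]
gripper_width: 22.4
```

{"api": "play_rows", "payload": {
  "offset": [
    [4, 0, -2],
    [0, 0, -1]
  ],
  "turn": [0, 0]
}}

```text
clock: 8.2
position: [548.6, -391.1, 87.7]
ee_rot: [-0.003, 0.999, -0.001, 0.033]
contact_force: [0.3, 2.1, 3.0]
gripper_width: 22.0
```

```bash
python3 - <<'E'
from h import *
s=arm.read_state();p=s["position"];print(np.round(p,1),s["contact_force"])
im,d,P=look("side");W=cloud(P,d)
x,y=proj(P,[p])[0].astype(int)
save("s3.png",cv2.resize(im[y-45:y+45,x-60:x+60],(800,600)))
im,d,P=look("wrist");W=cloud(P,d)
m=(np.hypot(W[...,0]-p[0],W[...,1]-p[1])<18)&(W[...,2]>95)&(W[...,2]<122);w=W[m];print(len(w),w.min(0),w.max(0))
E
```

```text
[ 548.6 -391.1   87.7] [0.27284389 2.10961551 2.98226086]
2630 [ 533.59335578 -402.51595045   95.00032535] [ 565.28612405 -378.32263009  121.91553722]
```

View pics/s3.png

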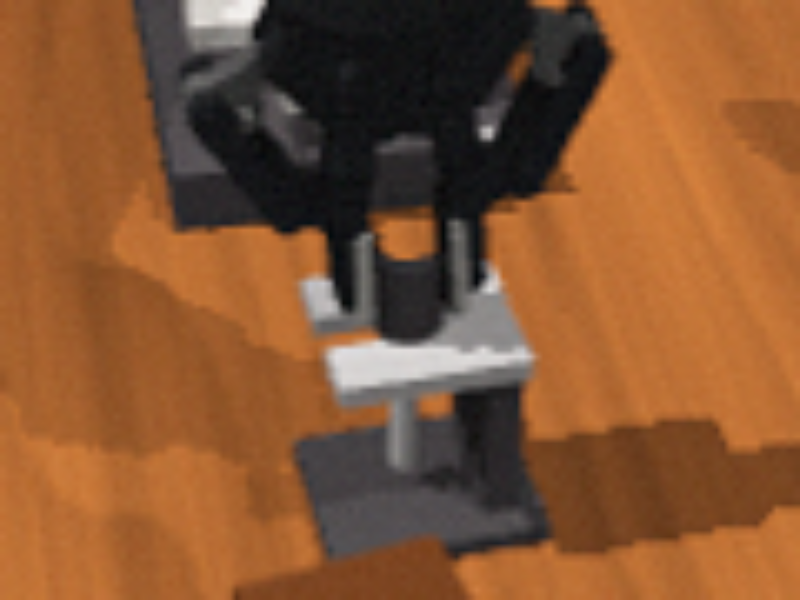

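The pin is in the slot with its head just on the plate, and the Fz change shows contact. I release.

{"api": "play_rows", "payload": {
  "offset": [
    [0, 0, 0],
    [0, 0, 0],
    [0, 0, 0],
    [0, 0, 0]
  ],
  "turn": [0, 0, 0, 0],
  "grip": 1
}}

```text
clock: 8.7
position: [547.6, -391.4, 88.5]
ee_rot: [-0.003, 0.999, -0.001, 0.033]
contact_force: [0.6, -0.8, 0.3]
gripper_width: 78.4
```

{"api": "play_rows", "payload": {
  "offset": [
    [0, 0, 20],
    [0, 0, 30],
    [0, 0, 40],
    [0, 30, 30]
  ],
  "turn": [0, 0, 0, 0]
}}

```text
clock: 9.1
position: [543.5, -361.7, 205.2]
ee_rot: [-0.001, 1.0, 0.002, 0.027]
contact_force: [0.1, 1.1, -0.6]
gripper_width: 85.5
```

```bash
python3 - <<'E'
from h import *
s=arm.read_state();p=s["position"];print(np.round(p,1),s["ee_rot"],s["joints"])
im,d,P=look("wrist");W=cloud(P,d)
print("head",circ(W,(548,-390),18,105,118))
m=(W[...,2]>75)&(W[...,2]<85)&(W[...,1]<-350)&(W[...,1]>-430)&(W[...,0]>505)&(W[...,0]<600);print(cv2.minAreaRect(W[m][:,:2].astype(np.float32)))
print("tail",circ(W,(563,-174),25,76,90))
E
```

```text
[ 543.5 -361.7  205.2] [-6.77370816e-04  9.99630574e-01  1.90220598e-03  2.71042213e-02] [-0.35036866  0.42848476  0.01782866 -0.02478567 -1.11065401  0.36218145]
head (386, array([ 547.5, -389.6,   12. ]), array([ 546.9, -391.4,  110.2]))
((551.2494506835938, -389.49755859375), (63.2867546081543, 55.83506393432617), 4.111189842224121)
tail (44, array([ 563.1, -177.4,    7.2]), array([ 562.5, -181.2,   78.9]))
```

The pin hangs within 1 mm of the notch point. I go to the tail post.

{"api": "play_rows", "payload": {
  "offset": [
    [6, 45, 0],
    [6, 45, -10],
    [6, 45, -20],
    [4, 35, -30],
    [0, 12, -30],
    [0, 0, 0]
  ],
  "turn": [0, 0, 0, 0, 0, 0]
}}

```text
clock: 9.75
position: [569.2, -170.0, 125.7]
ee_rot: [-0.003, 0.999, -0.001, 0.039]
contact_force: [-0.7, 0.6, -0.8]
gripper_width: 85.4
```

{"api": "play_rows", "payload": {
  "offset": [
    [-5, -4, -15],
    [-1, 0, -25],
    [-1, 0, -20],
    [0, 0, -5]
  ],
  "turn": [0, 0, 0, 0]
}}

```text
clock: 10.15
position: [566.4, -176.8, 65.4]
ee_rot: [-0.004, 0.999, -0.003, 0.044]
contact_force: [-0.9, 0.5, 0.2]
gripper_width: 85.3
```

```bash
python3 - <<'E'
from h import *
s=arm.read_state();p=s["position"];print(np.round(p,1),s["ee_rot"],s["contact_force"])
im,d,P=look("wrist");W=cloud(P,d)
print("tail",circ(W,(563,-174),25,76,90))
m=(abs(W[...,0]-563)<28)&(W[...,1]>-200)&(W[...,1]<-60)&(W[...,2]>50)&(W[...,2]<70)
m&=np.hypot(W[...,0]-563,W[...,1]+174)>12
w=W[m];print(len(w),np.percentile(w,[1,99],axis=0) if len(w) else 0)
E
```

```text
[ 566.4 -176.8   65.4] [-0.00420137  0.99902918 -0.00270739  0.04376888] [-0.88975531  0.47869726  0.20795161]
tail (1137, array([ 563.5, -174.7,    8.4]), array([ 563.7, -175.9,   81.3]))
2321 [[ 536.69334682 -121.2570335    50.18730879]
 [ 589.18108129 -105.56057741   59.41759744]]
```

{"api": "play_rows", "payload": {
  "offset": [
    [-2, 2, -13]
  ],
  "turn": [0]
}}

```text
clock: 10.3
position: [567.6, -176.1, 55.6]
ee_rot: [-0.004, 0.999, -0.004, 0.047]
contact_force: [-0.6, -0.3, 0.1]
gripper_width: 85.4
```

{"api": "play_rows", "payload": {
  "offset": [
    [0, 0, -1],
    [-1, 0, -1],
    [-1, 0, -1],
    [-1, 0, -1],
    [0, 0, -1],
    [0, 0, 0],
    [0, 0, 0]
  ],
  "turn": [0, 0, 0, 0, 0, 0, 0],
  "grip": -1
}}

```text
clock: 11.0
position: [565.1, -178.0, 55.5]
ee_rot: [-0.005, 0.999, -0.004, 0.048]
contact_force: [2.9, -0.5, -2.4]
gripper_width: 14.5
```

{"api": "play_rows", "payload": {
  "offset": [
    [0, 8, 0],
    [0, 12, 0],
    [0, 12, 0],
    [0, 12, 0]
  ],
  "turn": [0, 0, 0, 0]
}}

```text
clock: 11.4
position: [564.6, -136.3, 55.5]
ee_rot: [-0.004, 0.999, -0.007, 0.046]
contact_force: [2.4, -4.4, -1.3]
gripper_width: 14.9
```

{"api": "play_rows", "payload": {
  "offset": [
    [0, 12, 0],
    [0, 12, 0],
    [0, 12, 0],
    [0, 10, 0],
    [0, 4, 0]
  ],
  "turn": [0, 0, 0, 0, 0]
}}

```text
clock: 11.9
position: [564.1, -86.4, 55.5]
ee_rot: [-0.004, 0.999, -0.009, 0.044]
contact_force: [3.1, -4.0, -2.1]
gripper_width: 14.6
```

{"api": "play_rows", "payload": {
  "offset": [
    [0, 3, 0],
    [0, 0, 0],
    [0, 0, 0],
    [0, 0, 0]
  ],
  "turn": [0, 0, 0, 0],
  "grip": 1
}}

```text
clock: 12.3
position: [565.0, -82.0, 56.1]
ee_rot: [-0.005, 0.999, -0.008, 0.046]
contact_force: [-0.8, -0.5, 0.7]
gripper_width: 71.8
```

{"api": "play_rows", "payload": {
  "offset": [
    [0, 0, 30],
    [0, 0, 40],
    [0, 20, 30],
    [0, 40, 10],
    [0, 40, 0],
    [0, 30, 0],
    [0, 10, 0]
  ],
  "turn": [0, 0, 0, 0, 0, 0, 0]
}}

```text
clock: 13.0
position: [564.6, 60.3, 172.0]
ee_rot: [-0.001, 0.999, -0.006, 0.048]
contact_force: [-0.7, -0.1, 0.2]
gripper_width: 85.5
```

```bash
python3 - <<'E'
from h import *
s=arm.read_state();p=s["position"];print(np.round(p,1),s["ee_rot"],s["joints"])
im,d,P=look("wrist");W=cloud(P,d)
print("lead",circ(W,(563,64),30,76,90)); print("tail",circ(W,(563,-84),30,76,90))
m=(W[...,2]>92)&(W[...,2]<100)&(abs(W[...,1]+15)<50)&(W[...,0]>470)&(W[...,0]<640)
if m.sum()>9: print("arch",cv2.minAreaRect(W[m][:,:2].astype(np.float32)))
save("w4.png",cv2.resize(im,(768,576)))
E
```

```text
[564.6  60.3 172. ] [-6.52015056e-04  9.98822223e-01 -6.24114619e-03  4.81122536e-02] [ 0.41868067  0.29439787 -0.31510043  0.06548683 -0.87937783 -0.457073  ]
lead (392, array([561.6,  68.8,   8.1]), array([561.4,  67.9,  81.6]))
tail None
arch ((562.4235229492188, -14.274309158325195), (142.8400115966797, 60.38904571533203), 0.8388462066650391)
```

View pics/w4.png

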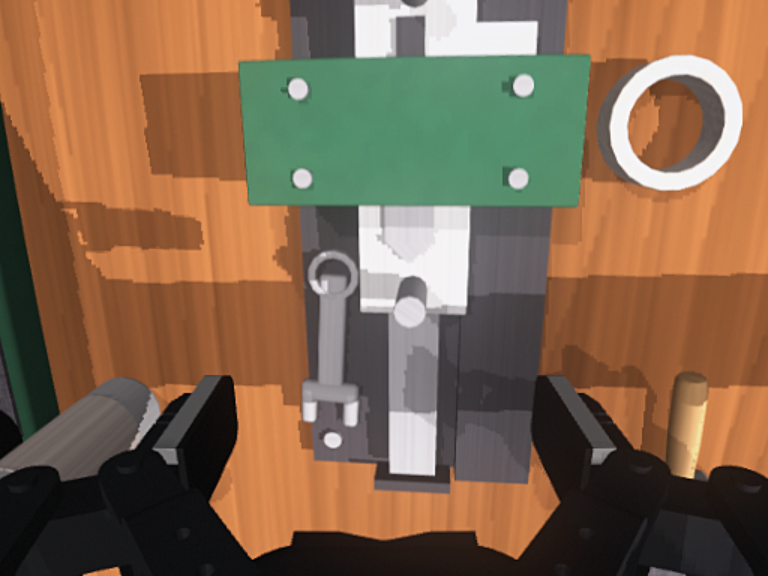

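The view shows the lead post at (410,305) beyond the arch, with the wrench untouched at (330,330). I take the lead post.

{"api": "play_rows", "payload": {
  "offset": [
    [-2, 8, -30],
    [-1, 0, -35],
    [-1, 0, -25],
    [-1, 0, -10]
  ],
  "turn": [0, 0, 0, 0]
}}

```text
clock: 13.45
position: [561.3, 67.3, 71.8]
ee_rot: [-0.0, 0.999, -0.005, 0.052]
contact_force: [-0.1, -1.3, 0.5]
gripper_width: 85.7
```

{"api": "play_rows", "payload": {
  "offset": [
    [0, 1, -14],
    [0, 0, -4]
  ],
  "turn": [0, 0]
}}

```text
clock: 13.65
position: [560.8, 66.2, 52.4]
ee_rot: [0.001, 0.999, -0.006, 0.051]
contact_force: [0.0, 0.0, 0.2]
gripper_width: 85.4
```

{"api": "play_rows", "payload": {
  "offset": [
    [0, 0, -1],
    [0, 0, -1],
    [0, 0, -1],
    [0, 0, -1],
    [0, 0, -1],
    [0, 0, 0],
    [0, 0, 0]
  ],
  "turn": [0, 0, 0, 0, 0, 0, 0],
  "grip": -1
}}

```text
clock: 14.35
position: [563.0, 65.6, 50.9]
ee_rot: [0.001, 0.999, -0.005, 0.052]
contact_force: [3.1, -0.5, -1.5]
gripper_width: 15.4
```

{"api": "play_rows", "payload": {
  "offset": [
    [0, 8, 0],
    [0, 12, 0],
    [0, 12, 0],
    [0, 12, 0],
    [0, 10, 0],
    [0, 4, 0]
  ],
  "turn": [0, 0, 0, 0, 0, 0]
}}

```text
clock: 14.95
position: [562.3, 118.8, 50.8]
ee_rot: [0.003, 0.999, -0.01, 0.049]
contact_force: [4.2, -4.3, 0.6]
gripper_width: 15.3
```

{"api": "play_rows", "payload": {
  "offset": [
    [0, 3, 0]
  ],
  "turn": [0]
}}

```text
clock: 15.05
position: [562.3, 121.5, 50.9]
ee_rot: [0.003, 0.999, -0.011, 0.049]
contact_force: [2.8, -3.3, 0.2]
gripper_width: 15.1
```

{"api": "play_rows", "payload": {
  "offset": [
    [0, 3, 0]
  ],
  "turn": [0]
}}

```text
clock: 15.15
position: [562.3, 124.0, 50.8]
ee_rot: [0.004, 0.999, -0.011, 0.048]
contact_force: [2.1, -4.0, 0.4]
gripper_width: 15.4
```

{"api": "play_rows", "payload": {
  "offset": [
    [0, 3, 0]
  ],
  "turn": [0]
}}

```text
clock: 15.25
position: [562.3, 126.5, 50.9]
ee_rot: [0.004, 0.999, -0.011, 0.048]
contact_force: [3.6, -3.5, -0.0]
gripper_width: 15.4
```

{"api": "play_rows", "payload": {
  "offset": [
    [0, 3, 0],
    [0, 2, 0]
  ],
  "turn": [0, 0]
}}

```text
clock: 15.45
position: [562.2, 130.5, 50.9]
ee_rot: [0.005, 0.999, -0.012, 0.048]
contact_force: [3.5, -3.1, -0.1]
gripper_width: 15.5
```

{"api": "play_rows", "payload": {
  "offset": [
    [0, 2, 0]
  ],
  "turn": [0]
}}

```text
clock: 15.55
position: [562.2, 132.2, 50.9]
ee_rot: [0.005, 0.999, -0.012, 0.048]
contact_force: [3.8, -3.2, 0.4]
gripper_width: 15.4
```

{"api": "play_rows", "payload": {
  "offset": [
    [0, 2, 0]
  ],
  "turn": [0]
}}

```text
clock: 15.65
position: [562.2, 134.1, 50.8]
ee_rot: [0.005, 0.999, -0.012, 0.048]
contact_force: [2.7, -2.1, 0.5]
gripper_width: 15.4
```

{"api": "play_rows", "payload": {
  "offset": [
    [0, 2, 0]
  ],
  "turn": [0]
}}

```text
clock: 15.75
position: [562.2, 136.4, 50.9]
ee_rot: [0.005, 0.999, -0.012, 0.048]
contact_force: [2.3, -1.2, 0.7]
gripper_width: 15.2
```

{"api": "play_rows", "payload": {
  "offset": [
    [0, 1, 0]
  ],
  "turn": [0]
}}

```text
clock: 15.85
position: [562.1, 137.8, 50.8]
ee_rot: [0.005, 0.999, -0.012, 0.048]
contact_force: [3.2, -2.5, -0.2]
gripper_width: 15.3
```

{"api": "play_rows", "payload": {
  "offset": [
    [0, 1, 0]
  ],
  "turn": [0]
}}

```text
clock: 15.95
position: [562.1, 138.7, 50.8]
ee_rot: [0.005, 0.999, -0.012, 0.048]
contact_force: [4.5, -5.6, 0.2]
gripper_width: 15.4
```

Resistance fell to -1.2 and then rose to -5.6, so the detent's centre is just behind, at a TCP y of about 137. I ease back and release.

{"api": "play_rows", "payload": {
  "offset": [
    [0, -2, 0],
    [0, 0, 0]
  ],
  "turn": [0, 0]
}}

```text
clock: 16.15
position: [562.2, 137.6, 50.9]
ee_rot: [0.005, 0.999, -0.011, 0.048]
contact_force: [3.1, -1.0, 0.4]
gripper_width: 15.0
```

{"api": "play_rows", "payload": {
  "offset": [
    [0, 0, 0],
    [0, 0, 0],
    [0, 0, 0],
    [0, 0, 0]
  ],
  "turn": [0, 0, 0, 0],
  "grip": 1
}}

```text
clock: 16.55
position: [562.6, 138.9, 51.1]
ee_rot: [0.004, 0.999, -0.01, 0.05]
contact_force: [1.1, -0.2, 0.1]
gripper_width: 72.4
```

{"api": "play_rows", "payload": {
  "offset": [
    [0, 0, 25],
    [0, 0, 40],
    [0, 0, 45],
    [0, -20, 40],
    [0, -20, 20],
    [0, 0, 0]
  ],
  "turn": [0, 0, 0, 0, 0, 0]
}}

```text
clock: 17.15
position: [560.9, 97.6, 227.0]
ee_rot: [0.003, 0.999, -0.011, 0.049]
contact_force: [-0.2, 0.2, 0.2]
gripper_width: 85.4
```

```bash
python3 - <<'E'
from h import *
s=arm.read_state();p=s["position"];print(s["clock"],np.round(p,1))
im,d,P=look("wrist");W=cloud(P,d)
print("lead",circ(W,(561,140),30,76,90))
m=(W[...,2]>92)&(W[...,2]<100)&(abs(W[...,1]+15)<50)&(W[...,0]>470)&(W[...,0]<640)
if m.sum()>9: print("arch",cv2.minAreaRect(W[m][:,:2].astype(np.float32)))
im,d,P=look("top");W=cloud(P,d);print("pin",circ(W,(547,-390),18,95,118))
im,d,P=look("side");W=cloud(P,d)
print("pin",circ(W,(547,-390),18,84,118))
a=np.array(P["camera_from_world"]);x,y=proj(P,[[550,-390,60]])[0].astype(int)
save("s4.png",cv2.resize(im[y-130:y+50,x-120:x+120],(800,600)))
E
```

```text
17.15 [560.9  97.6 227. ]
lead (246, array([560.9, 140.9,   7.9]), array([560.6, 140.1,  81.6]))
arch ((562.0255126953125, -13.964508056640625), (142.75827026367188, 60.1142578125), 0.655997633934021)
pin (40, array([ 547.2, -390.6,   12.1]), array([ 546.4, -387. ,  107.4]))
pin (128, array([ 548.1, -393.3,   12.1]), array([ 546.8, -398.3,  101.1]))
```

View pics/s4.png

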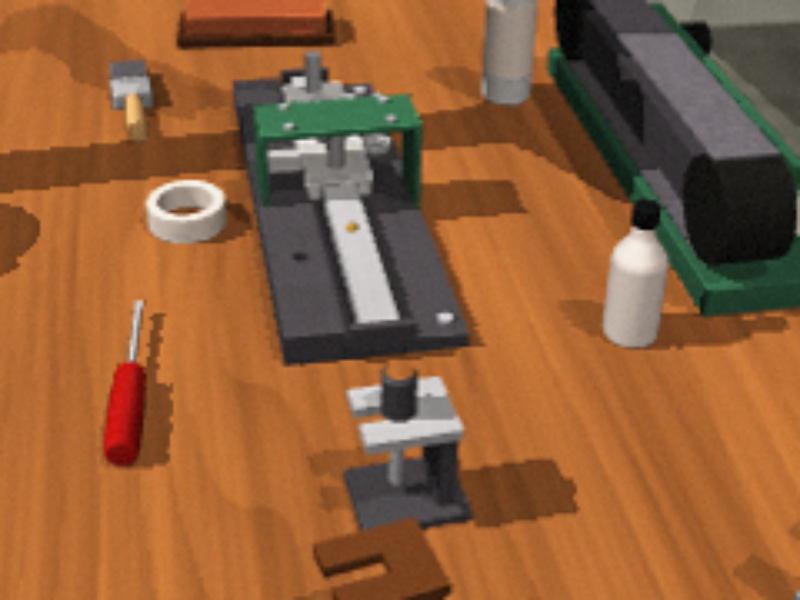

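```bash
python3 -c "
from h import *
print(arm.job_done(), arm.read_state()['clock'])"
```

```text
the job is handed in; nothing more can be done
the job is handed in; nothing more can be done
```

The job is done and handed in at about 17 s of the 59 s allowed; no verdict came back.

- **Pin:** I drew it out of its bore and parked it in the grey rest's notch. Right after release, the wrist camera put it about 1 mm from the notch point. In the last side picture it hangs upright by its head with the shank well inside the slot.
- **Carrier:** I pushed it by the tail post up to the arch, let go, and took it by the lead post beyond. The push force fell from about 3 N to 1.2 N and then rose to 5.6 N, the pattern of a detent, so I eased it back and released.
- **Carrier position:** the lead post stands 155 mm past the arch's centre. This matches the next station only if the two stations lie evenly about the arch, which I assumed. I did not check the detent's position separately.
- **Other things:** in the last side picture they look unmoved. The wrench is hidden in that picture; I last saw it in place before gripping the lead post. The gripper was open and clear of everything at hand-in.
- **Disagreements:** the coarse side camera put the pin about 3.5 mm off in y, while the top and wrist cameras agreed within about 1 mm. The tool also drifted to about 5° of tilt during the moves, with no effect I could see.

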